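# Snap the cab onto the model bulldozer and keep it pressed home

### The job

Pick up the closed, windowed bulldozer cab and set it over the four posts on the bulldozer's deck with its visor and lamps facing the blade, then push it down through the resistance until both clips snap over it and it sits fully home on the deck. Keep pressing: finish while still holding the cab, pushing it firmly down onto the deck with roughly 10 N, and do not let go. Leave the other things on the bench where they are.

Things in the scene. Friction and masses are not known exactly. Their poses are not given: they have to be found in the camera images.
- cab: Thin yellow plastic cab with clear windows, about 60 g, upright and loose on the bench: a box 56 mm long (x), 48 mm wide (y), 64 mm high, open below, hollow (inside 50 x 42 mm, up to 58 mm). The flush sides y = +-24 mm are good to grip. At the foot a 5 mm thick sill sticks out 6 mm at front and rear (x = +-34 mm). Origin: centre of the underside, z up, +x to its front.
- cab_front (a point): Middle of the cab's front wall, 28 mm ahead (+x) of the cab's origin and 30 mm above its underside. Only the front has the roof visor, sticking out 10 mm, and two round lamps on the roof edge (top 72 mm above the underside).
- chassis: Yellow model bulldozer without cab, on black tracks, on a plate fixed to the bench; 210 mm long, 145 mm wide over the blade. +x points to the blade. Origin on the bench straight below the mount. The engine hood begins 52 mm ahead of the mount and rises 28 mm above the deck, its exhaust 44 mm; the blade's top is 18 mm above deck height, tracks lie below it.
- mount (a point): Point on the flat deck, 50 mm above the bench, where the cab's origin lies when home; x to the blade, z up. Around it four posts, 12 mm diameter, at x = +-17.5, y = +-13.5 mm, straight for 16 mm, then coned to 4 mm at 26 mm height; the cab goes over them with 1.5 mm play all round and they centre it.
- clip_front (a joint): White spring clip at the blade side of the mount, 18 mm wide, 17 mm high above the deck, sloped nose 31 mm from the mount. Value: how far (m) it is pushed out, 0 closed, at most 0.006. The cab's sill meets both clips about 14 mm above home and pushes them out 3 mm; they resist with 8 to 16 N together until 8.5 mm above home, then the force drops to a few N.
- clip_rear (a joint): The like clip at the rear of the mount (-x side), same values. When the cab is 3 to 4 mm above home both clips spring back over its sill, drawing it down for the next 2 mm or so with up to 10 N; closed clips leave it free the last bit down to the deck, where the force rises steeply, by about 5 N per 0.5 mm, as it is pressed.
- canopy: Not to be used: an open yellow canopy without windows, two flat plates 70 x 56 mm on four thin corner posts, 45 mm high, loose; origin at the centre of its underside.
- wheel_set: Bystander: four orange wheels of 32 mm diameter on a flat frame, about 90 x 75 mm, 14 mm high; origin at its centre below.
- scribe: Bystander: brass scribing tool, 150 mm long (x), 10 mm thick, lying on the bench.
- loupe: Bystander: glass loupe 55 mm across on a short steel stand, 61 mm high; origin below its centre.
- glue: Bystander: small white glue bottle, 38 mm diameter, 75 mm high.
- screwdriver: Bystander: screwdriver, 150 mm long, lying on the bench.
Not all that is in view belongs to the job. Leave any blue or pink look-alike of the cab alone.

How it is judged:
By the outcome, as a careful person would: the job done as asked, in the order asked, and still so for the second after the job is handed in, while the arm keeps its last pose, push and grip.
It also fails if it takes over 58 s, if anything falls off the work surface, if the arm or the gripper's body presses on something with over 40 N, if the wrist force passes 120 N, or if a joint passes its speed limit or range.

### The arm

A 6-joint arm with a two-finger parallel gripper is mounted at the origin on the work surface. World frame = base frame: x ahead of the robot, y to its left, z up, the work surface at z = 0. Lengths are in mm, angles in rad, forces in N, time in s.
With the tool pointing down it reaches from about 325 to 850 mm from the base axis. Payload 4.4 kg.
Tool frame: the origin (TCP) lies between the finger pads; the fingertips stand r.finger_overhang ahead of it and the grasp point (between the pads) lies 6 mm ahead of it (r.finger_overhang is the distance from the TCP to the fingertips, in mm); x points along the fingers, y is the direction in which the jaws open and shut, and the axes are right-handed (so a half turn about x gives the same grasp; the last joint's range is limited). The gripper opens to 94 mm and grips with 3 to 60 N. Pads are 16 mm wide; open, the fingers measure 119 mm over their backs; the gripper's body (75 mm by 177 mm) begins 78 mm behind the grasp point.
Start: joints at [0.967, 0.207, 1.542, -0, 1.393, -0.15], TCP at [252.08, 516.801, 230.447] pointing down, gripper open.
Joint ranges: [-2.73, 2.73], [-0.86, 2.22], [0.23, 2.46], [-1.11, 4.25], [0.08, 2.63], [-2.82, 2.82]. Speed limits (rad/s): [2.79, 2.79, 3.14, 3.14, 3.14, 3.14].

### API

Orientations are given as [roll, pitch, yaw] about the fixed x, y, z axes, in that order (R = Rz(yaw) Ry(pitch) Rx(roll)).
In Python, from workcell import r, cams, workorder gives the robot as it stands.
- The arm moves only by the tool arm_command, never from a script. Its arguments are lists of equal length, an entry for each row: "fingers": the finger opening in mm, from 0 to 94; "linear": the shift along the tool's x, y, z in mm, a list of three; "angular": the turn, a rotation vector about the tool's x, y, z in degrees, a list of three. A call has exactly 5 rows; each row shifts and turns the commanded pose from where the row before left it, along the tool's axes as they then stand; what a row does not reach is not made up. A row lasts 1/12 s, in which the tool goes at most 41.7 mm and 7.16 degrees, less where a joint would pass 70% of its speed; a pose out of reach is approached as far as the arm can. A call with a gripper value outside its range is refused whole. The fingers move at their own pace and stop on an object; "squeeze" is the grip in N (left out, the last holds). Time passes only in rows, so rows that do not move let the fingers close, or fill a call up. It gives the time, the measured TCP pose, the force and the opening at its end, in the units of the state.
- r.observe(): the state, without advancing time (a new reading comes with each control period).
- cams.read_camera(name): name is "scene" or "side" or "wrist"; returns (picture, depth): 400x640x3 uint8, red, green, blue; 400x640 float32, mm along the optical axis (not along the pixel's ray), 0 where there is no reading.
- cams.calibration(name): a dict with "camera_matrix" (3x3 intrinsics, pixels), "R" (3x3) and "t" (3): a world point X has camera coordinates R X + t; the wrist camera has in their place "T_tool_cam" (4x4, takes a point from camera to tool coordinates, whose origin is the TCP and whose axes are the tool frame's). Camera axes: x right, y down, z forward; pixel columns grow to the right and rows downward; lengths in mm; the calibration is good to about 2 mm. A picture is of the moment at which its call begins: read the wrist's pose just before it. calibration takes no time and is no camera call.
- workorder.finish_job(): hands the job in, once; it reports no verdict.
The state is a dict: "clock": time; "joints": joint angles; "qd": joint speeds; "joint_torque": joint torques, N m; "position": TCP position; "orientation": TCP orientation; "wrist_force": force on the tool from outside, world axes, zero at the start; "wrist_torque": the same for the moment, N m; "gripper_width": opening from 0.0 (shut) to 1.0 (fully open).
Only numpy, scipy, OpenCV 4.12 (cv2) and the standard library are available. Lean on these libraries where they do the work, as an engineer would, in place of code of your own. Each camera call takes 0.05 s, during which the arm holds its last target. There are 200 camera calls.

## Working session

There is one attempt and no reset: what is moved stays moved. The work goes in short steps, Python scripts to look and compute and a tool call to move; the robot and the scene stay as the last step left them, time stands still between calls to the robot, and variables do not carry over. Pictures are saved under pics/ and viewed, about 8 in all and at most 12, crops included, and the job is handed in when it is done.

Besides the shell and the picture viewer there is one more tool, called after ">>>" by a JSON object that holds its "fn" and its "kwargs". arm_command: Moves the arm, as the interface text tells. Its arguments: {"type":"object","properties":{"fingers":{"type":"array"},"linear":{"type":"array"},"angular":{"type":"array"},"squeeze":{"type":"number"}},"required":["fingers","linear","angular"]}

```bash
mkdir -p pics; cat > h.py <<'E'
import numpy as np, cv2
from workcell import r, cams, workorder
from scipy.spatial.transform import Rotation as Ro
def look(name):
    s=r.observe(); im,d=cams.read_camera(name); return s,im,d
def cam(name,s=None):
    c=cams.calibration(name); K=np.array(c["camera_matrix"])
    if "T_tool_cam" in c:
        T=np.eye(4);T[:3,:3]=Ro.from_euler('xyz',s["orientation"]).as_matrix();T[:3,3]=s["position"]
        W=T@np.array(c["T_tool_cam"]); return K,W[:3,:3],W[:3,3]
    R=np.array(c["R"]);t=np.array(c["t"]).ravel(); return K,R.T,-R.T@t
def cloud(name,s,d):
    K,R,o=cam(name,s); v,u=np.indices(d.shape)
    p=np.stack([(u-K[0,2])/K[0,0]*d,(v-K[1,2])/K[1,1]*d,d],-1)
    P=p@R.T+o; P[d<=0]=np.nan; return P
def ray(name,s,uv,z):
    K,R,o=cam(name,s); q=R@np.linalg.solve(K,[uv[0],uv[1],1]); return o+q*(z-o[2])/q[2]
def save(n,im): cv2.imwrite(f'pics/{n}.png',im[:,:,::-1])
E
python3 - <<'E'
from h import *
print(r.finger_overhang, r.observe())
for n in ["scene","side","wrist"]:
    s,im,d=look(n); save(n+'0',im); np.savez(f'{n}0.npz',im=im,d=d); print(n,cam(n,s)[2],(d>0).mean())
E
```

```text
25.0 {'clock': 0.0, 'joints': array([ 9.66495782e-01,  2.07456905e-01,  1.54290958e+00,  1.65445805e-06,
        1.39348628e+00, -1.50522618e-01]), 'qd': array([-1.66926608e-03, -4.98429363e-04,  9.81604441e-04, -6.38810458e-04,
        1.19274794e-03,  6.40347575e-05]), 'joint_torque': array([-9.57238785e-05, -3.70863962e+01, -2.81423342e+01,  6.98787463e-02,
        3.59592761e-02, -1.69527743e-04]), 'position': array([251.65983286, 516.18835188, 229.29083515]), 'orientation': array([-1.7220392 ,  1.56853622, -2.17581742]), 'wrist_force': array([-0.4324374 , -0.69274085,  0.02866077]), 'wrist_torque': array([ 0.03184931, -0.03617111,  0.03533664]), 'gripper_width': 1.0028992916690214}
scene [1080.4619401  -602.41052309 1190.80089711] 0.9959765625
side [437.89723611 864.04060036 838.2904433 ] 0.99591015625
wrist [184.03190818 551.26112009 383.47770593] 0.99614453125
```

View pics/scene0.png

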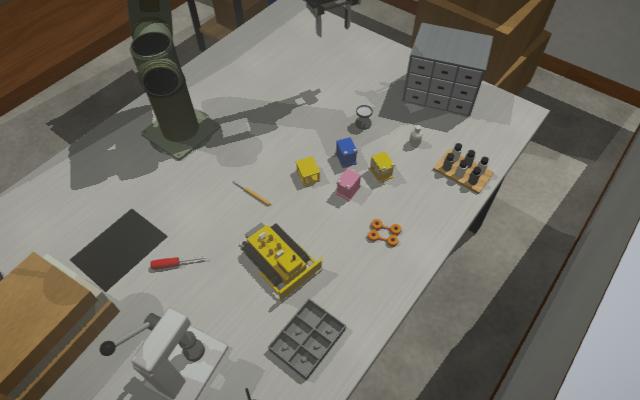

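View pics/side0.png

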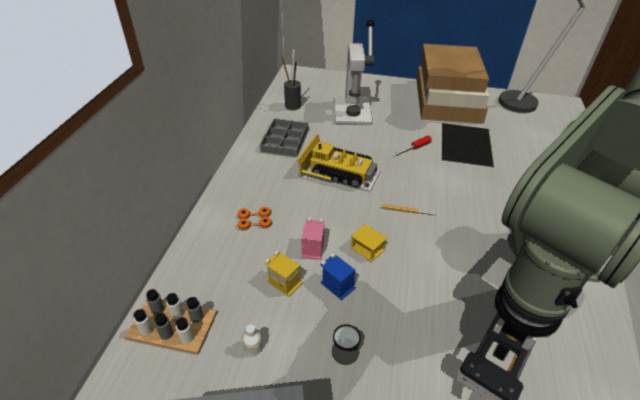

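Candidates (scene view):
- yellow open canopy at (308,170)
- yellow windowed cab at (382,166)
- blue look-alike at (346,152)
- pink look-alike at (348,184)

I choose (382,166), which is (283,273) in the side view. Next I measure it and check it in a close crop.

```bash
cat > m.py <<'E'
from h import *
S=r.observe()
Ps={}
for n,c in [("scene",(382,166)),("side",(283,273))]:
    f=np.load(n+'0.npz'); im,d=f['im'],f['d']; P=cloud(n,S,d); Ps[n]=(im,P)
    hsv=cv2.cvtColor(im,cv2.COLOR_RGB2HSV); m=((hsv[...,0]>18)&(hsv[...,0]<35)&(hsv[...,1]>130)&(hsv[...,2]>60)).astype(np.uint8)
    k,l,st,ce=cv2.connectedComponentsWithStats(cv2.morphologyEx(m,cv2.MORPH_CLOSE,np.ones((5,5))))
    for i in range(1,k):
        if st[i,4]<80: continue
        q=P[(l==i)&(m>0)]; q=q[np.isfinite(q[:,2])]
        print(n,st[i],ce[i].round(),'med',np.median(q,0).round(),'ztop',np.percentile(q[:,2],[2,50,95,99]).round())
        for lo,hi in [(56,69),(46,54)]:
            t=q[(q[:,2]>lo)&(q[:,2]<hi)]
            if len(t)>20: print('  z',lo,hi,len(t),'rect',[np.round(x,1) for x in cv2.minAreaRect(t[:,:2].astype(np.float32))],'zmed',np.median(t[:,2]).round(1))
sc=Ps['scene'][0][130:210,320:430]; sd=Ps['side'][0][235:315,230:340]
ch=Ps['scene'][0][215:305,225:335]; ch2=Ps['side'][0][120:210,290:400]
B=lambda x:cv2.resize(x,(400,300),interpolation=cv2.INTER_CUBIC)
save('crop1',np.vstack([np.hstack([B(sc),B(sd)]),np.hstack([B(ch),B(ch2)])]))
E
python3 m.py
```

```text
scene [370 152  24  31 456] [382. 167.] med [649. 250.  61.] ztop [ 1. 61. 66. 68.]
  z 56 69 230 rect [array([642.6, 255.8]), array([48.6, 67.5]), np.float64(64.3)] zmed 62.8
scene [296 156  24  29 474] [308. 170.] med [471. 106.  43.] ztop [ 0. 43. 48. 49.]
  z 46 54 71 rect [array([464.3, 109.9]), array([51.6, 66.6]), np.float64(60.2)] zmed 47.4
scene [ 247  225   75   74 2120] [282. 260.] med [ 627. -186.   50.] ztop [19. 50. 78. 81.]
  z 56 69 222 rect [array([ 613.8, -182. ]), array([143.7, 155.3]), np.float64(79.7)] zmed 65.4
  z 46 54 815 rect [array([ 592. , -179.2]), array([141.4, 190.1]), np.float64(79.7)] zmed 49.6
side [ 298  134   74   49 1624] [331. 160.] med [ 618. -161.   50.] ztop [19. 50. 77. 80.]
  z 56 69 299 rect [array([ 614.5, -178.9]), array([149.3, 154.3]), np.float64(79.4)] zmed 63.6
  z 46 54 579 rect [array([ 591.4, -168.2]), array([134.4, 187.4]), np.float64(78.3)] zmed 49.2
side [383 205  35   8 114] [400. 208.] med [391. -47.   8.] ztop [ 2.  8. 11. 13.]
side [351 224  35  37 840] [368. 242.] med [462. 117.  42.] ztop [ 1. 42. 46. 47.]
  z 46 54 49 rect [array([462.8, 114.1]), array([53.3, 67. ]), np.float64(61.6)] zmed 46.6
side [265 253  37  43 956] [284. 273.] med [633. 267.  61.] ztop [ 3. 61. 65. 66.]
  z 56 69 495 rect [array([642.1, 256.7]), array([48.7, 69.3]), np.float64(63.3)] zmed 62.9
```

View pics/crop1.png

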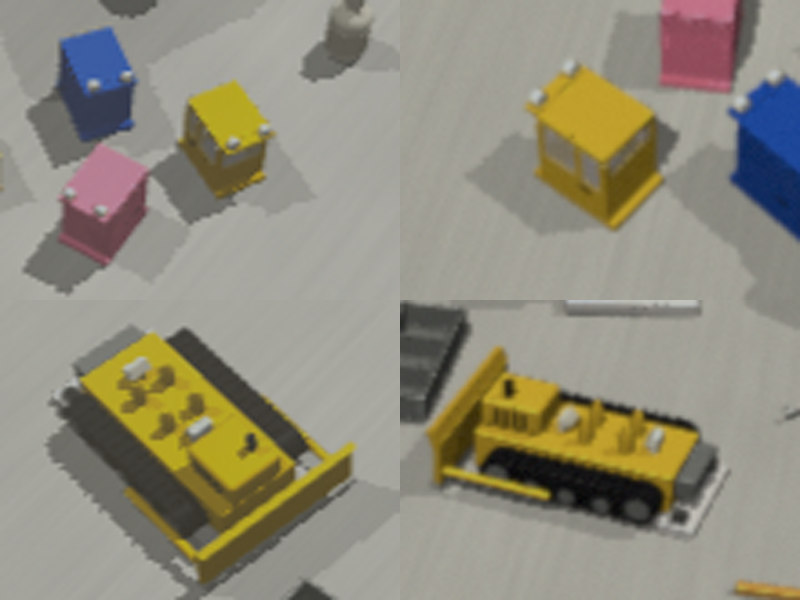

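The crop confirms the choice: the yellow cab is windowed, with two lamps at its front, on the lower-right roof edge in scene. The chassis has its blade at lower right in scene. Now the directions, the neighbours and the tool rotation.

```bash
cat > m2.py <<'E'
from h import *
S=r.observe(); R=Ro.from_euler('xyz',S['orientation']).as_matrix()
print('tool cols x,y,z',R.round(3).T.tolist(),S['position'].round(1))
for n,box in [("scene",(150,185,365,400)),("side",(250,300,260,310))]:
    f=np.load(n+'0.npz'); im,d=f['im'],f['d']; P=cloud(n,S,d)
    hsv=cv2.cvtColor(im,cv2.COLOR_RGB2HSV); h,s_,v=cv2.split(hsv)
    a,b,c,e=box; q=P[a:b,c:e]; ww=(s_[a:b,c:e]<60)&(q[...,2]>62)
    print(n,'lamps',q[ww].round().tolist()[:12])
    for nm,m in [('pink',(h>160)&(s_>60)),('blue',(h>105)&(h<130)&(s_>120))]:
        w=P[m&(P[...,2]>40)&(P[...,2]<75)&(P[...,0]<750)&(P[...,1]>50)&(P[...,1]<400)]
        print(n,nm,len(w),[np.round(x,1) for x in cv2.minAreaRect(w[:,:2].astype(np.float32))])
    ch=(P[...,0]>450)&(P[...,0]<760)&(P[...,1]>-320)&(P[...,1]<-50)
    w=P[ch&(s_<60)&(v>110)&(P[...,2]>55)&(P[...,2]<75)]; print('clips',w.round().tolist())
    bl=P[ch&(P[...,2]>60)&(P[...,2]<72)&(h>18)&(h<35)&(s_>130)]; 
    print('blade/hood far',bl[bl[:,0]>np.percentile(bl[:,0],50)].mean(0).round())
    hood=P[ch&(P[...,2]>74)&(P[...,2]<83)&(h>18)&(h<35)&(s_>130)]
    print('hood',len(hood),[np.round(x,1) for x in cv2.minAreaRect(hood[:,:2].astype(np.float32))])
E
python3 m2.py
```

```text
tool cols x,y,z [[-0.001, -0.001, -1.0], [0.438, 0.899, -0.002], [0.899, -0.438, -0.0]] [251.8 516.3 229.6]
scene lamps [[673.0, 258.0, 71.0], [677.0, 258.0, 75.0], [674.0, 258.0, 67.0], [679.0, 255.0, 74.0], [678.0, 263.0, 65.0], [677.0, 253.0, 70.0], [678.0, 257.0, 67.0], [662.0, 225.0, 76.0], [662.0, 231.0, 71.0], [662.0, 239.0, 63.0], [663.0, 224.0, 74.0], [665.0, 227.0, 72.0]]
scene pink 306 [array([598.9, 135.7]), array([47.5, 68.3]), np.float64(3.9)]
scene blue 205 [array([519.7, 236.7]), array([47.8, 69.1]), np.float64(56.3)]
clips [[522.0, -155.0, 61.0], [527.0, -156.0, 68.0], [523.0, -161.0, 65.0], [527.0, -160.0, 68.0], [529.0, -158.0, 67.0], [519.0, -165.0, 61.0], [522.0, -164.0, 62.0], [525.0, -163.0, 64.0], [528.0, -162.0, 67.0], [530.0, -160.0, 66.0], [531.0, -158.0, 63.0], [520.0, -170.0, 64.0], [522.0, -168.0, 63.0], [526.0, -168.0, 66.0], [524.0, -163.0, 58.0], [527.0, -162.0, 60.0], [527.0, -159.0, 56.0], [530.0, -158.0, 57.0], [522.0, -172.0, 62.0], [523.0, -170.0, 61.0], [528.0, -170.0, 65.0], [529.0, -168.0, 64.0], [529.0, -164.0, 60.0], [530.0, -162.0, 57.0], [
[... 1382 characters left out ...]
-176.0, 62.0], [595.0, -178.0, 61.0], [602.0, -170.0, 62.0], [600.0, -172.0, 61.0], [596.0, -169.0, 64.0], [594.0, -171.0, 62.0], [602.0, -171.0, 57.0], [596.0, -169.0, 60.0], [602.0, -169.0, 55.0], [525.0, -168.0, 65.0], [522.0, -169.0, 66.0], [527.0, -163.0, 65.0], [525.0, -164.0, 65.0], [522.0, -165.0, 65.0], [527.0, -157.0, 66.0], [524.0, -158.0, 66.0], [521.0, -161.0, 64.0], [529.0, -158.0, 61.0], [526.0, -155.0, 64.0], [524.0, -159.0, 62.0], [521.0, -166.0, 57.0], [529.0, -156.0, 59.0], [526.0, -154.0, 61.0], [523.0, -156.0, 60.0], [526.0, -157.0, 55.0], [523.0, -154.0, 58.0]]
blade/hood far [ 684. -187.   65.]
hood 168 [array([ 602.8, -178.4]), array([ 47.8, 123.7]), np.float64(82.4)]
```

Measured so far:
- Cab at about (638, 258), front toward -26°. The lamp midpoint (669, 243) confirms that direction.
- Mount at about (562.5, -170), yaw about -10.5°, taken from the two clips.
- The jaws already line up with the cab's y axis, so I move above the cab.

>>> {"fn": "arm_command", "kwargs": {"fingers": [94,94,94,94,94], "linear": [[0,-4,31],[0,-4,31],[0,-4,31],[0,-4,31],[0,-4,31]], "angular": [[0,0,0],[0,0,0],[0,0,0],[0,0,0],[0,0,0]], "squeeze": 35}}

```text
clock: 0.57
position: [383.3, 429.9, 230.1]
orientation: [-2.026, 1.57, -2.48]
wrist_force: [0.1, -0.0, 0.1]
gripper_width: 0.999
```

>>> {"fn": "arm_command", "kwargs": {"fingers": [94,94,94,94,94], "linear": [[0,-4,31],[0,-4,31],[0,-4,31],[0,-4,31],[0,-4,31]], "angular": [[0,0,0],[0,0,0],[0,0,0],[0,0,0],[0,0,0]]}}

```text
clock: 0.98
position: [514.1, 343.8, 230.0]
orientation: [-2.322, 1.57, -2.776]
wrist_force: [-0.6, 0.8, -0.4]
gripper_width: 1.005
```

>>> {"fn": "arm_command", "kwargs": {"fingers": [94,94,94,94,94], "linear": [[8,-4,31],[8,-4,31],[8,-4,31],[8,-4,31],[0,0,0]], "angular": [[0,0,0],[0,0,0],[0,0,0],[0,0,0],[0,0,0]]}}

```text
clock: 1.4
position: [620.7, 271.5, 195.3]
orientation: [-1.59, 1.567, -2.049]
wrist_force: [-1.0, 0.0, -0.4]
gripper_width: 0.998
```

```bash
cat > m3.py <<'E'
from h import *
import sys
s,im,d=look('wrist'); save(sys.argv[1],im); P=cloud('wrist',s,d)
hsv=cv2.cvtColor(im,cv2.COLOR_RGB2HSV); h,s_,v=cv2.split(hsv)
R=Ro.from_euler('xyz',s['orientation']).as_matrix(); print('pos',s['position'].round(1),'y',R[:,1].round(3),'x',R[:,0].round(3))
m=(h>18)&(h<35)&(s_>130)&(P[...,2]>58)&(P[...,2]<69)&(np.hypot(P[...,0]-642,P[...,1]-256)<60)
v_,u_=np.nonzero(m); print(len(u_),u_.mean(),v_.mean(),P[m].mean(0)); rc=cv2.minAreaRect(P[m][:,:2].astype(np.float32)); print(rc)
E
python3 m3.py w1
```

```text
pos [620.7 271.5 195.3] y [ 0.443  0.896 -0.003] x [-0.002 -0.003 -1.   ]
3290 315.9355623100304 226.39574468085107 [639.95082119 259.42555202  63.75139944]
((642.2762451171875, 257.88330078125), (47.561912536621094, 66.64009857177734), 64.4349365234375)
```

View pics/w1.png

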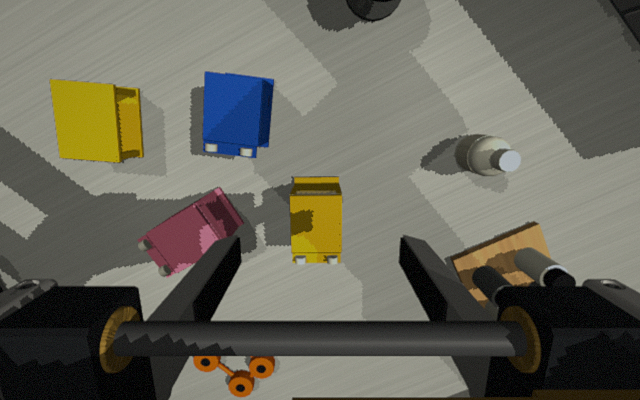

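The close look agrees: cab at (316,220) with its lamps toward the bottom (300-332,260), which is tool +z. Pink, at (190,235), is clear of the left finger. Going down.

>>> {"fn": "arm_command", "kwargs": {"fingers": [80,80,80,80,80], "linear": [[20,-3,20.5],[25,0,0],[25,0,0],[22,0,0],[0,0,0]], "angular": [[0,0,0],[0,0,0],[0,0,0],[0,0,0],[0,0,0]]}}

```text
clock: 1.87
position: [629.7, 264.2, 100.4]
orientation: [-2.454, 1.559, -2.907]
wrist_force: [-1.1, -0.7, -1.6]
gripper_width: 0.852
```

```bash
python3 m3.py w2
```

```text
pos [629.7 264.2 100.4] y [ 0.438  0.899 -0.007] x [-0.011 -0.003 -1.   ]
6813 317.73403786878026 257.7369734331425 [639.3244648  259.60627556  63.76165469]
((642.5945434570312, 257.9042663574219), (47.782630920410156, 67.19331359863281), 64.06598663330078)
```

View pics/w2.png

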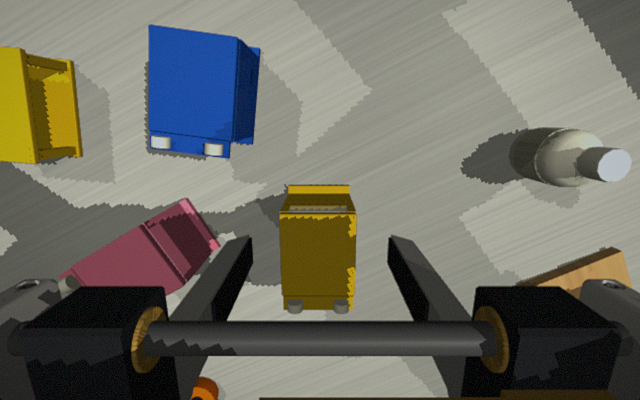

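Centred between the fingers, cab at (318,250). About 9 mm are left along tool z and 58 mm down.

>>> {"fn": "arm_command", "kwargs": {"fingers": [80,80,80,80,80], "linear": [[0,0,9],[15,0,0],[20,0,0],[10,0,0],[0,0,0]], "angular": [[0,0,0],[0,0,0],[0,0,0],[0,0,0],[0,0,0]]}}

```text
clock: 2.33
position: [641.1, 260.1, 58.9]
orientation: [-2.427, 1.566, -2.881]
wrist_force: [-0.7, -0.2, -0.5]
gripper_width: 0.854
```

>>> {"fn": "arm_command", "kwargs": {"fingers": [80,80,80,80,80], "linear": [[0,0,0],[0,0,0],[0,0,0],[0,0,0],[0,0,0]], "angular": [[0,0,0],[0,0,0],[0,0,0],[0,0,0],[0,0,0]]}}

```text
clock: 2.75
position: [643.4, 260.8, 62.5]
orientation: [0.718, 1.569, 0.265]
wrist_force: [-0.1, -0.1, 0.6]
gripper_width: 0.854
```

The pose command accumulates and the arm lags, so I wait for it to settle and then correct: z -4.6, y -3, down 20.

>>> {"fn": "arm_command", "kwargs": {"fingers": [80,80,80,80,80], "linear": [[0,-3,-4.6],[7,0,0],[7,0,0],[6.5,0,0],[0,0,0]], "angular": [[0,0,0],[0,0,0],[0,0,0],[0,0,0],[0,0,0]]}}

```text
clock: 3.17
position: [635.5, 259.4, 38.2]
orientation: [-2.417, 1.566, -2.871]
wrist_force: [-0.2, 0.3, -1.9]
gripper_width: 0.848
```

>>> {"fn": "arm_command", "kwargs": {"fingers": [70,64,60,56,54], "linear": [[0,0,0],[0,0,0],[0,0,0],[0,0,0],[0,0,0]], "angular": [[0,0,0],[0,0,0],[0,0,0],[0,0,0],[0,0,0]]}}

```text
clock: 3.58
position: [637.7, 260.0, 41.3]
orientation: [0.685, 1.57, 0.232]
wrist_force: [-0.2, 0.1, 0.1]
gripper_width: 0.579
```

```bash
python3 m3.py w3
```

```text
pos [637.7 260.   41.3] y [0.438 0.899 0.   ] x [ 0.001  0.    -1.   ]
9879 316.5525862941593 277.37362081182306 [632.0381724  262.90311351  63.69406577]
((642.9010620117188, 259.19061279296875), (56.02315902709961, 66.88639831542969), 64.31133270263672)
```

>>> {"fn": "arm_command", "kwargs": {"fingers": [50,47,44,40,40], "linear": [[0,0,0],[0,0,0],[0,0,0],[0,0,0],[0,0,0]], "angular": [[0,0,0],[0,0,0],[0,0,0],[0,0,0],[0,0,0]], "squeeze": 35}}

```text
clock: 4.05
position: [637.4, 259.8, 41.1]
orientation: [-0.427, 1.571, -0.881]
wrist_force: [-0.6, -0.7, 1.4]
gripper_width: 0.508
```

>>> {"fn": "arm_command", "kwargs": {"fingers": [40,40,40,40,40], "linear": [[0,0,0],[0,0,0],[-10,0,0],[-15,0,0],[-15,0,0]], "angular": [[0,0,0],[0,0,0],[0,0,0],[0,0,0],[0,0,0]]}}

```text
clock: 4.47
position: [637.1, 259.9, 81.8]
orientation: [-2.642, 1.57, -3.096]
wrist_force: [-0.1, 0.2, -1.0]
gripper_width: 0.51
```

Gripped (opening 48 mm, the cab's width) and lifted. Raise it and carry it to above the mount.

>>> {"fn": "arm_command", "kwargs": {"fingers": [40,40,40,40,40], "linear": [[-25,0,0],[-25,0,0],[-25,0,0],[0,-15,4],[0,-30,8.5]], "angular": [[0,0,0],[0,0,0],[0,0,0],[0,0,0],[0,0,0]]}}

```text
clock: 4.88
position: [631.3, 216.6, 160.8]
orientation: [0.773, 1.561, 0.323]
wrist_force: [0.3, -0.5, -0.2]
gripper_width: 0.51
```

>>> {"fn": "arm_command", "kwargs": {"fingers": [40,40,40,40,40], "linear": [[0,-30,8.5],[0,-30,8.5],[0,-30,8.5],[0,-30,8.5],[0,-30,8.5]], "angular": [[0,0,0],[0,0,0],[0,0,0],[0,0,0],[0,0,0]]}}

```text
clock: 5.3
position: [600.6, 58.6, 156.6]
orientation: [0.14, 1.57, -0.314]
wrist_force: [-0.3, -0.4, -0.8]
gripper_width: 0.507
```

>>> {"fn": "arm_command", "kwargs": {"fingers": [40,40,40,40,40], "linear": [[0,-30,8.5],[0,-30,8.5],[0,-30,8.5],[0,-30,8.5],[0,-30,8.5]], "angular": [[0,0,0],[0,0,0],[0,0,0],[0,0,0],[0,0,0]]}}

```text
clock: 5.72
position: [572.9, -94.9, 156.7]
orientation: [-0.118, 1.57, -0.572]
wrist_force: [0.2, -0.3, -0.4]
gripper_width: 0.508
```

>>> {"fn": "arm_command", "kwargs": {"fingers": [40,40,40,40,40], "linear": [[0,-30,8.5],[0,-30,10],[0,-15,6],[0,0,0],[0,0,0]], "angular": [[0,0,0],[0,0,0],[-5,0,0],[-5,0,0],[-5,0,0]]}}

```text
clock: 6.13
position: [562.2, -173.3, 156.6]
orientation: [-0.496, 1.57, -0.687]
wrist_force: [-0.3, 0.4, 0.0]
gripper_width: 0.51
```

>>> {"fn": "arm_command", "kwargs": {"fingers": [40,40,40,40,40], "linear": [[0,0,0],[0,0,0],[0,0,0],[0,0,0],[0,0,0]], "angular": [[0,0,0],[0,0,0],[0,0,0],[0,0,0],[0,0,0]]}}

```text
clock: 6.55
position: [562.9, -170.8, 156.0]
orientation: [-0.503, 1.571, -0.695]
wrist_force: [0.3, 0.5, -1.2]
gripper_width: 0.505
```

```bash
cat > m4.py <<'E'
from h import *
import sys
s,im,d=look('wrist'); save(sys.argv[1],im); P=cloud('wrist',s,d)
R=Ro.from_euler('xyz',s['orientation']).as_matrix(); print('pos',s['position'].round(1),'y',R[:,1].round(3),'x',R[:,0].round(3), 'yaw y',np.degrees(np.arctan2(R[1,1],R[0,1])))
def an(P,h,s_,v,tag):
    w=(s_<70)&(v>110)&(P[...,2]>57)&(P[...,2]<70)&(np.hypot(P[...,0]-562,P[...,1]+170)<60)
    k,l,st,ce=cv2.connectedComponentsWithStats(w.astype(np.uint8))
    for i in range(1,k):
        if st[i,4]>8: q=P[l==i]; print(tag,'white',st[i].tolist(),q.mean(0).round(1),[np.round(x,1) for x in cv2.minAreaRect(q[:,:2].astype(np.float32))])
an(P,*cv2.split(cv2.cvtColor(im,cv2.COLOR_RGB2HSV)),'wrist')
for n in ('scene','side'):
    s,i2,d2=look(n); P2=cloud(n,s,d2); q=cv2.cvtColor(i2,cv2.COLOR_RGB2HSV); 
    m=(q[...,0]>18)&(q[...,0]<35)&(q[...,1]>130)&(P2[...,2]>100)&(P2[...,2]<240)&(np.hypot(P2[...,0]-562,P2[...,1]+170)<80)
    if m.any(): v,u=np.nonzero(m); print(n,'cab',m.sum(),u.mean(),v.mean(),P2[m].mean(0))
    c=dict(scene=(240,270),side=(160,335))[n]; y,x=c
    cr=cv2.resize(i2[y-75:y+75,x-90:x+90],(480,400),interpolation=cv2.INTER_CUBIC); 
    save(sys.argv[1]+n,cr)
E
python3 m4.py w4; python3 -c "
import cv2,numpy as np
a=cv2.imread('pics/w4.png');b=np.hstack([cv2.resize(cv2.imread(f'pics/w4{n}.png'),(320,266)) for n in('scene','side')])
cv2.imwrite('pics/w4all.png',cv2.resize(np.vstack([a,b]),(576,600)))"
```

```text
pos [ 562.9 -170.8  156. ] y [ 0.191  0.982 -0.   ] x [ 0. -0. -1.] yaw y 78.98676864598603
wrist white [307, 161, 24, 14, 284] [ 525.3 -162.7   64.7] [array([ 526.1, -163.1]), array([17.7, 10.7]), np.float64(83.1)]
scene cab 429 271.28205128205127 228.8135198135198 [ 580.53286829 -174.57168467  159.41754685]
side cab 309 351.01618122977345 136.35922330097088 [ 555.04101519 -156.48912446  147.00612068]
```

View pics/w4all.png

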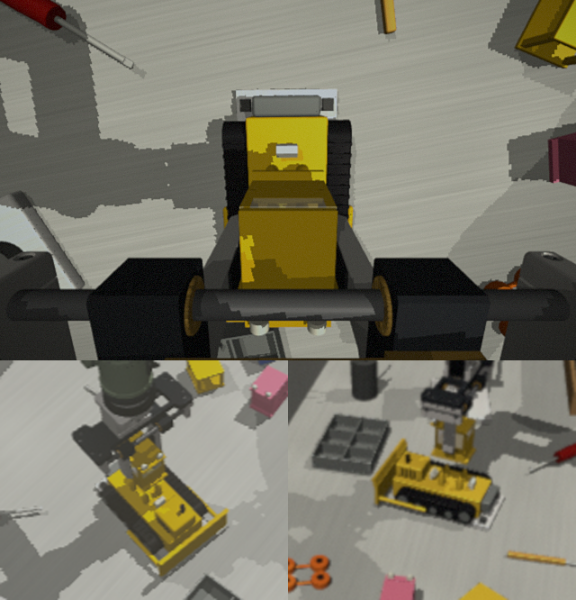

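The cab hangs square over the posts, front to the blade: rear clip at (287,150), lamps at the bottom at (260,328) and (318,328). Now the residual offset and yaw of cab versus deck from this same wrist view.

```bash
cat > m5.py <<'E'
from h import *
s,im,d=look('wrist'); P=cloud('wrist',s,d); h,s_,v=cv2.split(cv2.cvtColor(im,cv2.COLOR_RGB2HSV))
T=Ro.from_euler('xyz',s['orientation']).as_matrix(); Q=(P-s['position'])@T   # tool coords
yel=(h>16)&(h<36)&(s_>110)
def edges(m,tag,lo,hi):
    # left/right edges row by row in tool coords -> centre line
    L=[]
    for row in range(lo,hi):
        u=np.nonzero(m[row])[0]
        if len(u)>30: L.append((Q[row,u[0]],Q[row,u[-1]]))
    L=np.array(L); 
    if len(L)<6: print(tag,'few');return
    zc=L[:,:,2].mean(1)
    for i,nm in ((0,'a'),(1,'b')):
        f=np.polyfit(L[:,i,2],L[:,i,1],1); print(tag,nm,'y at mean',L[:,i,1].mean().round(2),'slope deg',np.degrees(np.arctan(f[0])).round(2))
    print(tag,'mid y',L[:,:,1].mean().round(2),'width',(L[:,1,1]-L[:,0,1]).mean().round(2),'z range',zc.min().round(),zc.max().round(),'n',len(L))
z=P[...,2]
deck=yel&(z>46)&(z<54)&(P[...,0]<540); r_=np.nonzero(deck.sum(1)>30)[0]; edges(deck,'deck',r_[0]+3,r_[-1]-3)
roof=yel&(z>174)&(z<184); r_=np.nonzero(roof.sum(1)>30)[0]; print(r_[0],r_[-1],Q[roof].mean(0)); edges(roof,'roof',r_[0]+5,r_[-1]-5)
print('roof rear edge tool z',np.percentile(Q[roof][:,2],1),'zworld',np.median(P[roof][:,2]))
w=(s_<70)&(v>110)&(z>57)&(z<70)&(np.hypot(P[...,0]-525,P[...,1]+163)<30); print('rear clip tool',Q[w].mean(0),'z minmax',np.percentile(Q[w][:,2],[2,98]))
b=yel&(z<54)&(z>46); print('deck rear tool z',np.percentile(Q[b][:,2],1))
E
python3 m5.py
```

```text
deck a y at mean -35.17 slope deg 0.67
deck b y at mean 34.6 slope deg -9.11
deck mid y -0.28 width 69.78 z range -64.0 -27.0 n 48
231 362 [-22.65179096   1.43914895  -5.69213911]
roof a y at mean -22.36 slope deg -0.24
roof b y at mean 25.19 slope deg 0.19
roof mid y 1.42 width 47.55 z range -26.0 35.0 n 86
roof rear edge tool z -27.329280005225293 zworld 178.6492771643929
rear clip tool [ 91.2038118    0.85660163 -38.5646412 ] z minmax [-43.10200634 -33.24663736]
deck rear tool z -66.03097643586739
```

The cab is within about 1.5 mm of the mount, well inside the posts' capture range. Apply the small correction and descend to just above the post tips (cab home ↔ TCP z ≈ 91).

>>> {"fn": "arm_command", "kwargs": {"fingers": [40,40,40,40,40], "linear": [[7,-0.4,-1.2],[10,0,0],[10,0,0],[7,0,0],[0,0,0]], "angular": [[0,0,0],[0,0,0],[0,0,0],[0,0,0],[0,0,0]]}}

```text
clock: 7.17
position: [559.7, -170.3, 118.8]
orientation: [2.892, 1.565, 2.7]
wrist_force: [-0.0, -0.6, -1.2]
gripper_width: 0.507
```

>>> {"fn": "arm_command", "kwargs": {"fingers": [40,40,40,40,40], "linear": [[2,0,0],[2,0,0],[2,0,0],[0,0,0],[0,0,0]], "angular": [[0,0,0],[0,0,0],[0,0,0],[0,0,0],[0,0,0]]}}

```text
clock: 7.58
position: [561.8, -171.3, 116.2]
orientation: [-0.205, 1.57, -0.397]
wrist_force: [0.6, -0.1, -0.4]
gripper_width: 0.509
```

```bash
python3 m4.py w5; python3 -c "
import cv2,numpy as np
cv2.imwrite('pics/w5all.png',np.hstack([cv2.resize(cv2.imread(f'pics/w5{n}.png'),(400,333)) for n in('scene','side')]))"
```

```text
pos [ 561.8 -171.3  116.2] y [ 0.191  0.982 -0.   ] x [ 0. -0. -1.] yaw y 78.99714479914161
wrist white [305, 171, 29, 12, 319] [ 523.9 -162.7   65.3] [array([ 524.1, -162.9]), array([18. ,  7.3]), np.float64(78.8)]
scene cab 284 271.0633802816901 232.31690140845072 [ 575.61972774 -173.14657253  136.37281224]
side cab 161 352.48447204968943 138.77018633540374 [ 550.84215028 -160.67451378  136.74428815]
```

View pics/w5all.png

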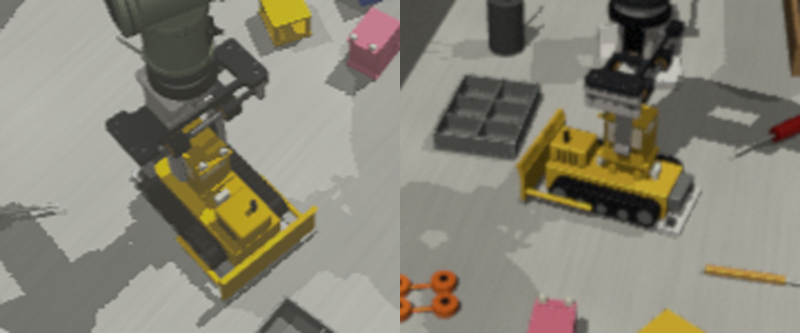

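The cab sits centred above the posts (scene crop (208,150), side (630,130)) with its lamps toward the blade. The clip yaw of 78.8° matches the tool's 79.0°. Now down slowly, watching the force.

>>> {"fn": "arm_command", "kwargs": {"fingers": [40,40,40,40,40], "linear": [[1.5,0,0],[1.5,0,0],[1.5,0,0],[1.5,0,0],[0,0,0]], "angular": [[0,0,0],[0,0,0],[0,0,0],[0,0,0],[0,0,0]]}}

```text
clock: 8.15
position: [561.3, -171.1, 109.4]
orientation: [2.923, 1.57, 2.731]
wrist_force: [-0.6, 0.4, -0.4]
gripper_width: 0.512
```

>>> {"fn": "arm_command", "kwargs": {"fingers": [40,40,40,40,40], "linear": [[1,0,0],[1,0,0],[1,0,0],[0,0,0],[0,0,0]], "angular": [[0,0,0],[0,0,0],[0,0,0],[0,0,0],[0,0,0]]}}

```text
clock: 8.57
position: [561.6, -171.2, 106.9]
orientation: [3.028, 1.571, 2.836]
wrist_force: [-0.8, -0.5, -1.3]
gripper_width: 0.51
```

No lateral force at the start of the straight post section. On into the clips.

>>> {"fn": "arm_command", "kwargs": {"fingers": [40,40,40,40,40], "linear": [[1,0,0],[1,0,0],[1,0,0],[1,0,0],[0,0,0]], "angular": [[0,0,0],[0,0,0],[0,0,0],[0,0,0],[0,0,0]]}}

```text
clock: 8.98
position: [561.5, -171.3, 103.4]
orientation: [-2.532, 1.571, -2.724]
wrist_force: [-2.6, 0.5, 2.7]
gripper_width: 0.509
```

>>> {"fn": "arm_command", "kwargs": {"fingers": [40,40,40,40,40], "linear": [[1,0,0],[1,0,0],[1,0,0],[0,0,0],[0,0,0]], "angular": [[0,0,0],[0,0,0],[0,0,0],[0,0,0],[0,0,0]]}}

```text
clock: 9.4
position: [562.1, -171.6, 101.5]
orientation: [-0.431, 1.569, -0.623]
wrist_force: [-3.7, 0.8, 9.0]
gripper_width: 0.507
```

Clip resistance is met at the expected height, 9 N up. A small 3.7 N backward force suggests shifting 0.5 mm rearward. Continue.

>>> {"fn": "arm_command", "kwargs": {"fingers": [40,40,40,40,40], "linear": [[1,0,-0.5],[1,0,0],[1,0,0],[1,0,0],[0,0,0]], "angular": [[0,0,0],[0,0,0],[0,0,0],[0,0,0],[0,0,0]]}}

```text
clock: 9.82
position: [561.5, -171.6, 97.2]
orientation: [-0.702, 1.569, -0.893]
wrist_force: [-2.5, -0.5, 4.8]
gripper_width: 0.509
```

>>> {"fn": "arm_command", "kwargs": {"fingers": [40,40,40,40,40], "linear": [[1,0,0],[1,0,0],[0,0,0],[0,0,0],[0,0,0]], "angular": [[0,0,0],[0,0,0],[0,0,0],[0,0,0],[0,0,0]]}}

```text
clock: 10.23
position: [561.0, -170.9, 93.1]
orientation: [2.289, 1.57, 2.097]
wrist_force: [1.3, 0.1, -3.9]
gripper_width: 0.511
```

The clips have snapped, and the force is now drawing the cab down at about 2 mm above home. Press on to the deck.

>>> {"fn": "arm_command", "kwargs": {"fingers": [40,40,40,40,40], "linear": [[1,0,0],[1,0,0],[0.5,0,0],[0,0,0],[0,0,0]], "angular": [[0,0,0],[0,0,0],[0,0,0],[0,0,0],[0,0,0]]}}

```text
clock: 10.65
position: [561.3, -171.2, 91.6]
orientation: [-0.291, 1.57, -0.483]
wrist_force: [0.4, -0.2, -0.8]
gripper_width: 0.509
```

>>> {"fn": "arm_command", "kwargs": {"fingers": [40,40,40,40,40], "linear": [[0.5,0,0],[0.5,0,0],[0,0,0],[0,0,0],[0,0,0]], "angular": [[0,0,0],[0,0,0],[0,0,0],[0,0,0],[0,0,0]]}}

```text
clock: 11.07
position: [561.4, -171.3, 91.1]
orientation: [-0.261, 1.57, -0.453]
wrist_force: [-0.7, 1.1, 3.9]
gripper_width: 0.511
```

>>> {"fn": "arm_command", "kwargs": {"fingers": [40,40,40,40,40], "linear": [[0.5,0,0],[0.4,0,0],[0,0,0],[0,0,0],[0,0,0]], "angular": [[0,0,0],[0,0,0],[0,0,0],[0,0,0],[0,0,0]]}}

```text
clock: 11.48
position: [561.4, -171.3, 91.1]
orientation: [-0.363, 1.57, -0.555]
wrist_force: [-3.8, 1.7, 9.4]
gripper_width: 0.509
```

>>> {"fn": "arm_command", "kwargs": {"fingers": [40,40,40,40,40], "linear": [[0,0,0],[0,0,0],[0,0,0],[0,0,0],[0,0,0]], "angular": [[0,0,0],[0,0,0],[0,0,0],[0,0,0],[0,0,0]]}}

```text
clock: 11.9
position: [561.4, -171.3, 91.1]
orientation: [-0.34, 1.57, -0.531]
wrist_force: [-3.3, 1.2, 9.1]
gripper_width: 0.509
```

9 N down, steady. Check with the cameras that the cab is home and both clips are shut.

```bash
cat > m6.py <<'E'
from h import *
out=[]
for n,(y,x) in (('scene',(245,275)),('side',(155,340))):
    s,i2,d2=look(n); P=cloud(n,s,d2); q=cv2.cvtColor(i2,cv2.COLOR_RGB2HSV)
    near=np.hypot(P[...,0]-561,P[...,1]+171)<60
    w=(q[...,1]<70)&(q[...,2]>100)&near&(P[...,2]>55)&(P[...,2]<72)
    k,l,st,ce=cv2.connectedComponentsWithStats(w.astype(np.uint8))
    for i in range(1,k):
        if st[i,4]>5: print(n,'clip',st[i,4],P[l==i].mean(0).round(1))
    m=(q[...,0]>18)&(q[...,0]<35)&(q[...,1]>130)&near&(P[...,2]>106)&(P[...,2]<122)
    if m.sum()>5: print(n,'roof z',np.percentile(P[m][:,2],[10,50,90]).round(1),m.sum())
    out.append(cv2.resize(i2[y-38:y+37,x-45:x+45],(400,333),interpolation=cv2.INTER_CUBIC))
s,im,d=look('wrist'); P=cloud('wrist',s,d); h,sa,v=cv2.split(cv2.cvtColor(im,cv2.COLOR_RGB2HSV))
near=np.hypot(P[...,0]-561,P[...,1]+171)<40
m=(h>16)&(h<36)&(sa>110)&(P[...,2]>100)&near; print('wrist roof z',np.median(P[m][:,2]),m.sum())
w=(sa<70)&(v>100)&(P[...,2]>57)&(P[...,2]<72)&(np.hypot(P[...,0]-525,P[...,1]+163)<20); print('wrist rear clip',w.sum(),P[w].mean(0))
o2=cv2.resize(im[100:350,170:470],(320,267)); o2=np.hstack([o2,np.zeros((267,480,3),np.uint8)])
save('fin',np.vstack([np.hstack(out),o2])); print(s['wrist_force'],s['clock'])
E
python3 m6.py
```

```text
scene clip 26 [ 599.9 -178.2   62.7]
scene roof z [110.8 113.3 116.4] 241
side clip 8 [ 601.  -170.6   61.6]
side clip 18 [ 524.9 -161.2   62.8]
side roof z [110.8 112.8 114.6] 89
wrist roof z 113.98293993405129 13134
wrist rear clip 406 [ 524.02048862 -162.83163945   65.37136962]
[-3.27567165  1.76190518 10.06475646] 12.0
```

View pics/fin.png

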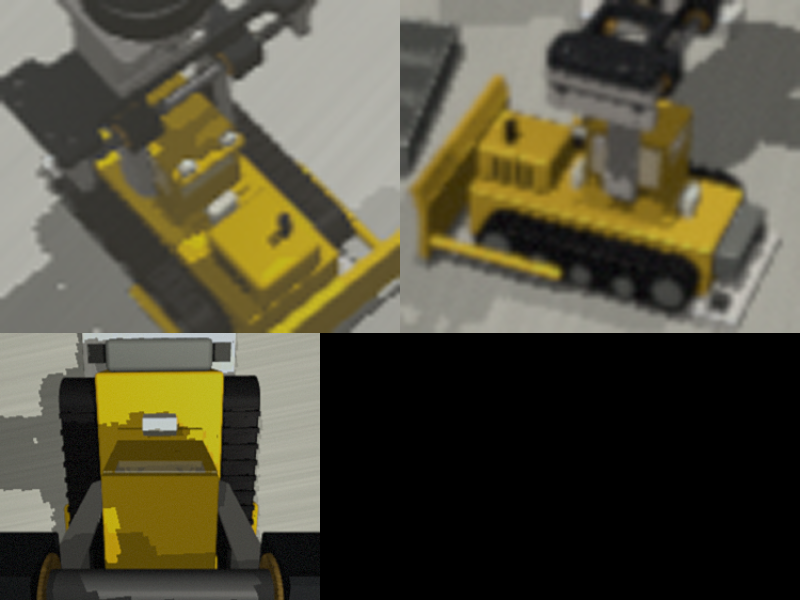

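The cab stands on the deck with lamps and visor to the blade (scene crop (205,155)). The roof is at z = 114.0, which is the deck's 50 plus the cab's 64. The clips are back at their closed positions and the push is 10 N. Handing in.

```bash
python3 -c "
from workcell import workorder; print(workorder.finish_job())"
```

```text
the job is handed in; nothing more can be done
None
```

The windowed yellow cab is on the bulldozer's deck with its visor and lamps facing the blade. It is clipped in, and I handed the job in with the arm still gripping it and pressing down.

- **Push:** the wrist force read 9 to 10 N downward at the end. About 3.5 N sideways remained, which I left as it was.
- **Fully home:** the wrist camera put the roof at z = 114.0 mm, matching the deck's 50 mm plus the cab's 64 mm. The scene and side cameras read about 113 mm, within calibration error.
- **Clips:** the force rose to about 9 N, dropped, pulled downward, then climbed as the cab met the deck. Both clips were imaged back at their closed positions, within about 1 to 2 mm.
- **Front clip:** it was seen only in the coarser scene and side views. In the side view its centre read off sideways because the hood partly hides it.
- **Other objects:** I did not touch anything else on the bench, though I did not re-measure those objects at the end.
- **Time:** the job took about 12 s of the 58 s allowed.

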